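Gauge a pendant blank and seat it in the drilling jig

ROBOT

A 6-joint arm with a two-finger parallel gripper is mounted at the origin on the work surface. World frame = base frame: x ahead of the robot, y to its left, z up, the work surface at z = 0. Lengths are in mm, angles in rad, forces in N, time in s.
With the tool pointing down it reaches from about 350 to 875 mm from the base axis. Payload 4.2 kg.
Tool frame: the origin (TCP) lies midway between the tips of the shut fingers; the grasp point (between the pads) lies 19 mm behind it (arm.grasp_offset is the distance from the TCP to the grasp point, in mm); z points along the fingers, y is the direction in which the jaws open and shut (so a half turn about z gives the same grasp; the last joint's range is limited). The gripper opens to 85 mm and grips with 20 to 120 N. Pads are 22 mm wide; open, the fingers measure 114 mm over their backs; the gripper's body (76 mm by 85 mm) begins 54 mm behind the grasp point. The pads swing forward as they close: fully open they stand 13 mm farther back than shut.
Start: joints at [1.571, 0.385, 0.008, 0, -1.194, -0.259], TCP at [159.919, 604.173, 231.312] pointing down, gripper open.
Joint ranges: [-3.14, 3.14], [-1.21, 2.06], [-1.07, 1.41], [-3.16, 2.05], [-2.99, -0.16], [-3.1, 3.1]. Speed limits (rad/s): [2.79, 2.79, 3.14, 3.14, 3.14, 3.14].

INTERFACE

Orientations are given as a unit quaternion [x, y, z, w].
In Python, from bench import arm gives the robot as it stands.
- The arm moves only by the tool move_arm, never from a script. Its argument "moves" is a list of rows, each an object with "gripper": the gripper's target within -1 to 1 (fully open at 1, half-way at 0, shut at -1); "xyz": the shift along the tool's x, y, z in cm, a list of three; "angular": the turn, a rotation vector about the tool's x, y, z in rad, a list of three. In form: [{"gripper": gripper, "xyz": [dx, dy, dz], "angular": [wx, wy, wz]}, ...]. A call has 1 to 10 rows; each row is the pose to reach, as a shift and turn from the pose commanded when the call began, along the tool's axes at that moment; what a row does not reach only later rows make up. A row lasts 1/8 s, in which the tool goes at most 62.5 mm and 10.7 degrees, less where a joint would pass 70% of its speed; a pose out of reach is approached as far as the arm can. A call with a gripper value outside its range is refused whole. The fingers move at their own pace and stop on an object; the grip force is fixed at half the most. Time passes only in rows, so rows that repeat a pose let the fingers close. It gives the time, the measured TCP pose, the force and the opening at its end, in the units of the state.
- arm.read_state(): the state, without advancing time (a new reading comes with each control period).
- arm.get_image(name): name is "side" or "top" or "wrist"; returns (picture, depth): 480x640x3 uint8, blue, green, red; 480x640 float32, mm along the optical axis (not along the pixel's ray), 0 where there is no reading.
- arm.get_calibration(name): a dict with "camera_matrix" (3x3 intrinsics, pixels), "k1" (the pictures are not rectified: a ray, as slopes to the right and down, at radius r is drawn at 1 + k1 r^2 times it, then the intrinsics apply), "R" (3x3) and "t" (3): a world point X has camera coordinates R X + t. Camera axes: x right, y down, z forward; pixel columns grow to the right and rows downward; lengths in mm; the calibration is good to about 2 mm. A picture is of the moment at which its call begins: read the wrist's pose just before it. get_calibration takes no time and is no camera call; for the wrist camera it gives the pose at the moment of the call.
- arm.job_done(): hands the job in, once; it reports no verdict.
The state is a dict: "clock": time; "joints": joint angles; "joint_vel": joint speeds; "joint_efforts": joint torques, N m; "position": TCP position; "ee_rot": TCP orientation; "contact_force": force on the tool from outside, world axes, zero at the start; "wrist_torque": the same for the moment, N m; "gripper_width": finger opening in mm.
Only numpy, scipy, OpenCV 4.12 (cv2) and the standard library are available. Lean on these libraries where they do the work, as an engineer would, in place of code of your own. Each camera call takes 0.05 s, during which the arm holds its last target. There are 200 camera calls.

TASK

Take the blank that stands alone on the grey felt patch of the sorting board, feel its thickness by pinching it, and lower it on edge into the jig groove made for that thickness, a little short of the stop bar. Then slide it along the groove until it presses on the stop bar firmly but gently (5 to 10 N; over 13 N dents its end), without shifting the bar, and leave it there, down on the groove's floor. Leave the other two blanks and everything else where they are.

Things in the scene. Friction and masses are not known exactly. Their poses are not given: they have to be found in the camera images.
- blank_p_mid (a point): A straight-sawn pale hardwood blank, a rectangular slab standing on its long edge: rough-sawn to any length from 50 to 77 mm along its x (each differs, not told), 45 mm tall, about 35 g. Its thickness, along its y, is 12, 16 or 20 mm and is not told: pinch it to know. The three blanks look alike and all three thicknesses are present, one each. This point is its centre, 22.5 mm above its underside; z up.
- blank_q_mid (a point): A straight-sawn pale hardwood blank, a rectangular slab standing on its long edge: rough-sawn to any length from 50 to 77 mm along its x (each differs, not told), 45 mm tall, about 35 g. Its thickness, along its y, is 12, 16 or 20 mm and is not told: pinch it to know. The three blanks look alike and all three thicknesses are present, one each. This point is its centre, 22.5 mm above its underside; z up.
- blank_r_mid (a point): A straight-sawn pale hardwood blank, a rectangular slab standing on its long edge: rough-sawn to any length from 50 to 77 mm along its x (each differs, not told), 45 mm tall, about 35 g. Its thickness, along its y, is 12, 16 or 20 mm and is not told: pinch it to know. The three blanks look alike and all three thicknesses are present, one each. This point is its centre, 22.5 mm above its underside; z up.
- front_station (a point): Centre of the grey felt patch (82 x 36 mm) on top of the sorting board, at the board's robot-side end; the blank to be worked stands here, its long side along this point's x. The plywood board is 200 (x) x 170 (y) x 8 mm and fixed, its top 8 mm above the table, its centre 58 mm along x from this point; the two other blanks stand 108 mm along x and 50 mm to either side. Which blank is here differs from time to time.
- jig: Fixed aluminium drilling jig, 150 mm long (x), 120 mm wide (y), its top 26 mm above the table; three grooves, open at both ends and 18 mm deep, run along its x, with mouths bevelled by 3 mm. Origin: centre of the underside; x points along the grooves towards the stop bar.
- groove_narrow (a point): Centre of the floor of the jig's narrow groove, 13.5 mm wide, for the 12 mm blank; 36 mm to the +y side of the jig's centre line. The floor is 8 mm above the table. Axes as the jig's.
- groove_middle (a point): Centre of the floor of the jig's middle groove, 17.5 mm wide, for the 16 mm blank; on the jig's centre line. The floor is 8 mm above the table. Axes as the jig's.
- groove_wide (a point): Centre of the floor of the jig's wide groove, 21.5 mm wide, for the 20 mm blank; 36 mm to the -y side of the jig's centre line. The floor is 8 mm above the table. Axes as the jig's.
- stop_face (a point): Centre of the face of the dark steel stop bar that blanks are pushed against. The bar lies across all three grooves: 120 mm along y, 12 mm thick, from 27 to 41 mm above the table (two 14 mm round screw heads at its ends reach 53 mm), face towards the jig's -x. It is set at a different place along the jig each time, held only by friction: about 16 N shifts it. Axes as the jig's.
- pliers: Loose bystander: flat-nosed pliers with yellow handles lying down, 160 mm long; origin at the jaw pivot, nose along x, 14 mm tall
- cutters: Loose bystander: side cutters with yellow handles lying down, 145 mm long; origin at the pivot, nose along x, 14 mm tall
- pendant: Loose bystander: flat reddish ring pendant, 42 mm across, 6 mm tall; origin under its centre
- glue: Loose bystander: small bottle, 36 mm across, 90 mm tall; origin under its centre
- mug: Loose bystander: white mug, 80 mm across, 90 mm tall; origin under its centre
- brush: Loose bystander: a brush lying down along its x; origin under its middle
- offcut: Loose bystander: a scrap of the same wood lying flat, 50 x 30 x 12 mm; origin under its centre
Not all that is in view belongs to the job. Leave any turquoise look-alike of the part that bears blank_p_mid alone. Leave any black look-alike of the part that bears blank_q_mid alone.

How it is judged (in metres and radians):
On the way, in this order (a step that is already met when the one before it is completed fails the run):
1. the blank from the grey felt patch stands down on the floor of the groove for its thickness (((y of blank_p_mid in the frame of groove_middle between -0.004 and 0.004 m and z of blank_p_mid in the frame of groove_middle between 0.019 and 0.0245 m and x of blank_p_mid in the frame of groove_middle between -0.06 and 0.06 m and angle between the x axis of blank_p_mid and the x axis of jig, either way round below 0.08 rad and angle between blank_p_mid's own z axis and vertical below 0.12 rad) or (y of blank_q_mid in the frame of groove_wide between -0.004 and 0.004 m and z of blank_q_mid in the frame of groove_wide between 0.019 and 0.0245 m and x of blank_q_mid in the frame of groove_wide between -0.06 and 0.06 m and angle between the x axis of blank_q_mid and the x axis of jig, either way round below 0.08 rad and angle between blank_q_mid's own z axis and vertical below 0.12 rad) or (y of blank_r_mid in the frame of groove_narrow between -0.004 and 0.004 m and z of blank_r_mid in the frame of groove_narrow between 0.019 and 0.0245 m and x of blank_r_mid in the frame of groove_narrow between -0.06 and 0.06 m and angle between the x axis of blank_r_mid and the x axis of jig, either way round below 0.08 rad and angle between blank_r_mid's own z axis and vertical below 0.12 rad))), for 0.1 s.
2. in that groove, it presses on the stop bar with more than 3 N (((y of blank_p_mid in the frame of groove_middle between -0.004 and 0.004 m and z of blank_p_mid in the frame of groove_middle between 0.019 and 0.0245 m and x of blank_p_mid in the frame of groove_middle between -0.06 and 0.06 m and angle between the x axis of blank_p_mid and the x axis of jig, either way round below 0.08 rad and angle between blank_p_mid's own z axis and vertical below 0.12 rad and contact force between blank_p and stop above 3 N) or (y of blank_q_mid in the frame of groove_wide between -0.004 and 0.004 m and z of blank_q_mid in the frame of groove_wide between 0.019 and 0.0245 m and x of blank_q_mid in the frame of groove_wide between -0.06 and 0.06 m and angle between the x axis of blank_q_mid and the x axis of jig, either way round below 0.08 rad and angle between blank_q_mid's own z axis and vertical below 0.12 rad and contact force between blank_q and stop above 3 N) or (y of blank_r_mid in the frame of groove_narrow between -0.004 and 0.004 m and z of blank_r_mid in the frame of groove_narrow between 0.019 and 0.0245 m and x of blank_r_mid in the frame of groove_narrow between -0.06 and 0.06 m and angle between the x axis of blank_r_mid and the x axis of jig, either way round below 0.08 rad and angle between blank_r_mid's own z axis and vertical below 0.12 rad and contact force between blank_r and stop above 3 N))), for 0.2 s.
At the end, for the whole second after the job is handed in: The blank from the grey felt patch rests upright on the floor of the groove for its thickness (within 4 mm sideways, 2 mm of the floor, 0.08 rad in line), its end within 2.5 mm of the stop bar; the bar within 2 mm of its setting; the other two blanks upright, within 15 mm of where they were (((y of blank_p_mid in the frame of groove_middle between -0.004 and 0.004 m and z of blank_p_mid in the frame of groove_middle between 0.019 and 0.0245 m and x of blank_p_mid in the frame of groove_middle between -0.06 and 0.06 m and angle between the x axis of blank_p_mid and the x axis of jig, either way round below 0.08 rad and angle between blank_p_mid's own z axis and vertical below 0.12 rad and x of blank_p_mid in the frame of stop_face between -0.0405 and -0.0365 m and linear speed of blank_p below 0.02 m/s and distance of each of blank_q_mid, blank_r_mid from where it was at the start of the episode below 0.015 m and angle between each of blank_q_mid, blank_r_mid's own z axis and vertical below 0.2 rad and horizontal distance between each of blank_q_mid, blank_r_mid and front_station above 0.05 m) or (y of blank_q_mid in the frame of groove_wide between -0.004 and 0.004 m and z of blank_q_mid in the frame of groove_wide between 0.019 and 0.0245 m and x of blank_q_mid in the frame of groove_wide between -0.06 and 0.06 m and angle between the x axis of blank_q_mid and the x axis of jig, either way round below 0.08 rad and angle between blank_q_mid's own z axis and vertical below 0.12 rad and x of blank_q_mid in the frame of stop_face between -0.03 and -0.026 m and linear speed of blank_q below 0.02 m/s and distance of each of blank_p_mid, blank_r_mid from where it was at the start of the episode below 0.015 m and angle between each of blank_p_mid, blank_r_mid's own z axis and vertical below 0.2 rad and horizontal distance between each of blank_p_mid, blank_r_mid and front_station above 0.05 m) or (y of blank_r_mid in the frame of groove_narrow between -0.004 and 0.004 m and z of blank_r_mid in the frame of groove_narrow between 0.019 and 0.0245 m and x of blank_r_mid in the frame of groove_narrow between -0.06 and 0.06 m and angle between the x axis of blank_r_mid and the x axis of jig, either way round below 0.08 rad and angle between blank_r_mid's own z axis and vertical below 0.12 rad and x of blank_r_mid in the frame of stop_face between -0.034 and -0.03 m and linear speed of blank_r below 0.02 m/s and distance of each of blank_p_mid, blank_q_mid from where it was at the start of the episode below 0.015 m and angle between each of blank_p_mid, blank_q_mid's own z axis and vertical below 0.2 rad and horizontal distance between each of blank_p_mid, blank_q_mid and front_station above 0.05 m)) and distance of stop_face from where it was at the start of the episode below 0.002 m); the robot touches nothing.
It fails at once if a blank is pressed on the stop bar with more than 13 N (contact force between any of blank_p, blank_q, blank_r and stop above 13 N).
It fails at once if the stop bar is shifted by more than 2 mm (distance of stop_face from where it was at the start of the episode above 0.002 m).
It fails at once if a blank is forced on the jig with more than 35 N (contact force between any of blank_p, blank_q, blank_r and jig above 35 N).
It fails at once if a bystander is moved by more than 30 mm (distance of any of pliers, cutters, pendant, glue, mug, brush, offcut from where it was at the start of the episode above 0.03 m).
It also fails if it takes over 46 s, if anything falls off the work surface, if the arm or the gripper's body presses on something with over 40 N, if the wrist force passes 120 N, or if a joint passes its speed limit or range.

## Working session

There is one attempt and no reset: what is moved stays moved. The work goes in short steps, Python scripts to look and compute and a tool call to move; the robot and the scene stay as the last step left them, time stands still between calls to the robot, and variables do not carry over. Pictures are saved under pics/ and viewed, about 8 in all and at most 12, crops included, and the job is handed in when it is done.

Besides the shell and the picture viewer there is one more tool, called after "Request:" in YAML: its name, and indented under it one key for each argument. move_arm: Moves the arm, as the interface text tells. Its arguments: {"type":"object","properties":{"moves":{"type":"array","items":{"type":"object","properties":{"gripper":{"type":"number"},"xyz":{"type":"array","items":{"type":"number"}},"angular":{"type":"array","items":{"type":"number"}}}}}},"required":["moves"]}

```bash
ls; mkdir -p pics
cat > h.py <<'E'
import numpy as np, cv2
from bench import arm
def cast(cal,u,v,z):
    K=np.array(cal["camera_matrix"]);R=np.array(cal["R"]);t=np.array(cal["t"])
    p=np.array([(u-K[0,2])/K[0,0],(v-K[1,2])/K[1,1]]);q=p.copy()
    for _ in range(20): q=p/(1+cal["k1"]*(q@q))
    d=R.T@np.array([q[0],q[1],1]);o=-R.T@t
    return o+d*(z-o[2])/d[2]
def proj(cal,X):
    K=np.array(cal["camera_matrix"]);c=np.array(cal["R"])@np.array(X)+np.array(cal["t"])
    q=c[:2]/c[2];q=q*(1+cal["k1"]*(q@q))
    return K[0,0]*q[0]+K[0,2],K[1,1]*q[1]+K[1,2]
def cloud(cal,dep):
    K=np.array(cal["camera_matrix"]);v,u=np.mgrid[:480,:640]
    p=np.stack([(u-K[0,2])/K[0,0],(v-K[1,2])/K[1,1]],-1);q=p.copy()
    for _ in range(10): q=p/(1+cal["k1"]*(q**2).sum(-1,keepdims=True))
    c=np.concatenate([q,np.ones_like(q[...,:1])],-1)*dep[...,None]
    return (c-np.array(cal["t"]))@np.array(cal["R"])
E
python3 - <<'E'
from h import *
import pickle
print(arm.read_state())
for n in ("top","side"):
    c=arm.get_calibration(n);im,d=arm.get_image(n)
    cv2.imwrite(f"pics/{n}0.png",im);pickle.dump((c,im,d),open(n+"0.pkl","wb"))
    print(n,-np.array(c["R"]).T@c["t"],np.array(c["R"])[2],c["camera_matrix"][0][0])
E
```

```text
pics
{'clock': 0.0, 'joints': array([ 1.57060628e+00,  3.85553841e-01,  6.64625744e-03, -5.18289276e-04,
       -1.19397255e+00, -2.58594515e-01]), 'joint_vel': array([ 1.61061062e-04,  4.32972157e-04, -8.57114235e-04,  1.35616437e-03,
       -9.89025278e-04, -2.60454362e-06]), 'joint_efforts': array([-5.09837664e-04, -3.92291379e+01,  1.88399023e+01,  4.18629795e+00,
       -4.57428003e-03,  7.43120637e-06]), 'position': array([159.7712321 , 603.64338391, 230.2283384 ]), 'ee_rot': array([ 9.91627584e-01, -1.29126262e-01, -1.04613312e-04,  1.06425365e-03]), 'contact_force': array([-0.75170648,  0.18290044, -0.00782546]), 'wrist_torque': array([ 0.00448667,  0.01596318, -0.02505519]), 'gripper_width': 85.6439279673047}
top [ 381.39989025   40.45789612 1106.66269254] [ 0.13602074 -0.0036105  -0.99069941] 449.83581315972714
side [  14.97350866 1143.84760598 1150.76005941] [ 0.3222181  -0.67428375 -0.6644674 ] 582.7630461031201
```

View pics/top0.png

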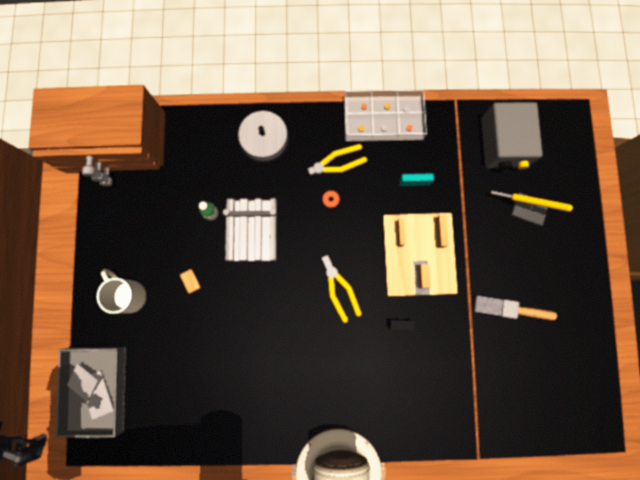

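View pics/side0.png

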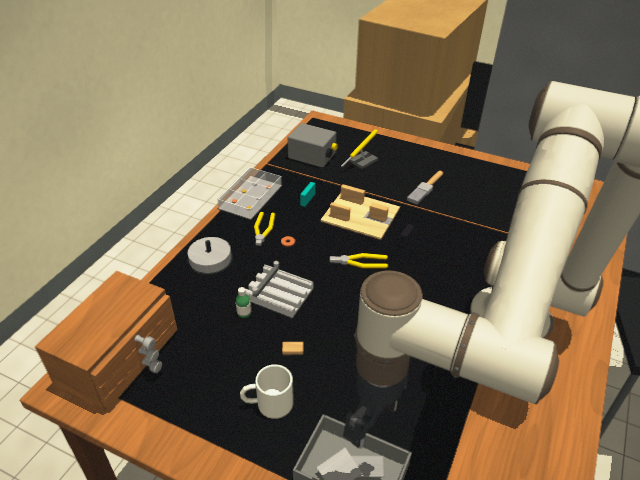

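Top view: the blank alone on the grey felt is at (424,275). The other blanks are at (401,232) and (441,230). Look-alikes are the turquoise one at (417,179), the black one at (402,324) and the offcut at (190,281). The jig is at (251,230), with the bar at its far end at (250,210). I choose (424,275). Next come rough positions and a close crop.

Run:
```python
from h import *
import pickle
c,im,d=pickle.load(open("top0.pkl","rb"))
P=cloud(c,d)
for n,(u,v) in dict(bl=(424,272),bq=(401,232),br=(441,230),board=(421,250),boardedge=(395,285),felt=(416,290),jig=(251,240),bar=(250,212),table=(300,230)).items(): print(n,P[v,u].round(1),d[v,u],im[v,u])
hsv=cv2.cvtColor(im,cv2.COLOR_BGR2HSV)
m=((hsv[...,1]>60)&(hsv[...,2]>150)).astype(np.uint8); m[:, :375]=0;m[:,465:]=0;m[:205]=0;m[305:]=0
m=cv2.morphologyEx(m,cv2.MORPH_CLOSE,np.ones((9,9)))
cn=max(cv2.findContours(m,0,1)[0],key=cv2.contourArea)
b=cv2.boxPoints(cv2.minAreaRect(cn)); print("board",[cast(c,*p,8)[:2].round(1) for p in b])
m=((hsv[...,1]<60)&(hsv[...,2]>110)).astype(np.uint8);m[:,:222]=0;m[:,282:]=0;m[:195]=0;m[268:]=0
m=cv2.morphologyEx(m,cv2.MORPH_CLOSE,np.ones((9,9)))
cn=max(cv2.findContours(m,0,1)[0],key=cv2.contourArea)
b=cv2.boxPoints(cv2.minAreaRect(cn)); print("jig",b,[cast(c,*p,26)[:2].round(1) for p in b])
a=cv2.resize(im[205:305,375:465],None,fx=6,fy=6,interpolation=cv2.INTER_CUBIC)
e=cv2.resize(im[190:270,215:285],None,fx=6,fy=6,interpolation=cv2.INTER_CUBIC)
o=np.zeros((600,800,3),np.uint8);o[:600,:a.shape[1]]=a;w=min(800-540,e.shape[1]);o[:480,540:]=e[:,:w] if 0 else cv2.resize(e,(260,480))
cv2.imwrite("pics/crop.png",o)
w=arm.get_calibration("wrist");print(-np.array(w["R"]).T@w["t"],np.array(w["R"]),w["camera_matrix"])
```

```text
bl [ 463.7 -212.1   52.9] 1056.0372 [124 215 253]
bq [ 560.6 -162.6   50.8] 1071.1708 [121 210 253]
br [ 562.7 -257.5   55.4] 1067.217 [107 195 251]
board [ 521.8 -218.3    7.9] 1108.5847 [165 240 253]
boardedge [ 437.  -150.2    7.3] 1097.3832 [159 236 253]
felt [ 423.8 -201.6    5. ] 1098.006 [160 175 196]
jig [556.  201.6   5.8] 1113.7892 [232 240 248]
bar [619.1 198.9  40.8] 1087.708 [103 112 120]
table [579.7  80.   -0.9] 1124.1272 [23 23 24]
board [array([ 612.1, -126.6]), array([ 618.1, -304.4]), array([ 413.3, -302.3]), array([ 408.4, -128.9])]
jig [[223. 198.]
 [275. 198.]
 [275. 261.]
 [223. 261.]] [array([659.2, 267.9]), array([656.3, 139.4]), array([500.2, 140.6]), array([502.8, 266.6])]
[236.34838146 583.27258088 372.45361244] [[-0.25552227 -0.96680203  0.00148679]
 [-0.92007448  0.2436441   0.30675807]
 [-0.29693657  0.07701556 -0.95178636]] [[429.42670936   0.         317.62190786]
 [  0.         429.42670936 237.22626654]
 [  0.           0.           1.        ]]
```

View pics/crop.png

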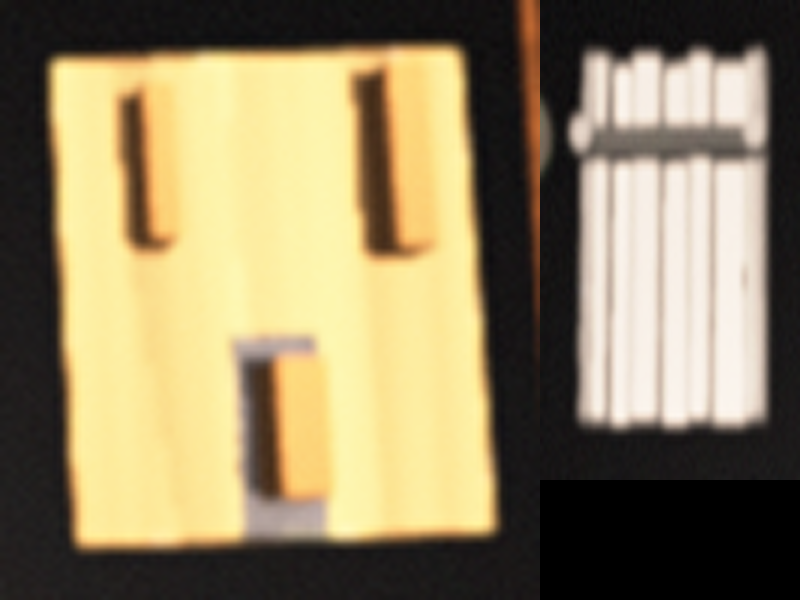

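The crop confirms the choice: the blank is on grey felt, between plain board edges, with the two others behind it. It looks about 55-57 mm long. Moving over the jig for the wrist view.

Request:
move_arm:
  moves:
    - {"gripper":1,"xyz":[52.8,27.3,4],"angular":[0,0,-0.259]}
    - {"gripper":1,"xyz":[52.8,27.3,4],"angular":[0,0,-0.259]}
    - {"gripper":1,"xyz":[52.8,27.3,4],"angular":[0,0,-0.259]}
    - {"gripper":1,"xyz":[52.8,27.3,4],"angular":[0,0,-0.259]}
    - {"gripper":1,"xyz":[52.8,27.3,4],"angular":[0,0,-0.259]}
    - {"gripper":1,"xyz":[52.8,27.3,4],"angular":[0,0,-0.259]}
    - {"gripper":1,"xyz":[52.8,27.3,4],"angular":[0,0,-0.259]}
    - {"gripper":1,"xyz":[52.8,27.3,4],"angular":[0,0,-0.259]}
    - {"gripper":1,"xyz":[52.8,27.3,4],"angular":[0,0,-0.259]}
    - {"gripper":1,"xyz":[52.8,27.3,4],"angular":[0,0,-0.259]}

```text
clock: 1.35
position: [601.9, 202.5, 190.1]
ee_rot: [1.0, -0.001, -0.001, 0.0]
contact_force: [0.2, 0.2, -0.2]
gripper_width: 85.2
```

Run:
```python
from h import *
import pickle
for _ in range(3): arm.get_image("wrist")
s=arm.read_state();c=arm.get_calibration("wrist");im,d=arm.get_image("wrist")
print(s["position"],s["joint_vel"].max(), arm.get_calibration("wrist")["t"]-np.array(c["t"]))
pickle.dump((c,im,d),open("wjig.pkl","wb"));cv2.imwrite("pics/wjig.png",im)
print(c["R"],-np.array(c["R"]).T@c["t"])
```

```text
[600.96914827 203.54140553 190.01698268] 0.043098745092938304 [ 0.00741259 -0.24406867  0.05162365]
[[-2.43906468e-03 -9.99996955e-01  3.75700373e-04]
 [-9.51196440e-01  2.43596932e-03  3.08576407e-01]
 [-3.08576383e-01  3.95272957e-04 -9.51199485e-01]] [680.34067987 202.85560744 331.97098471]
```

View pics/wjig.png

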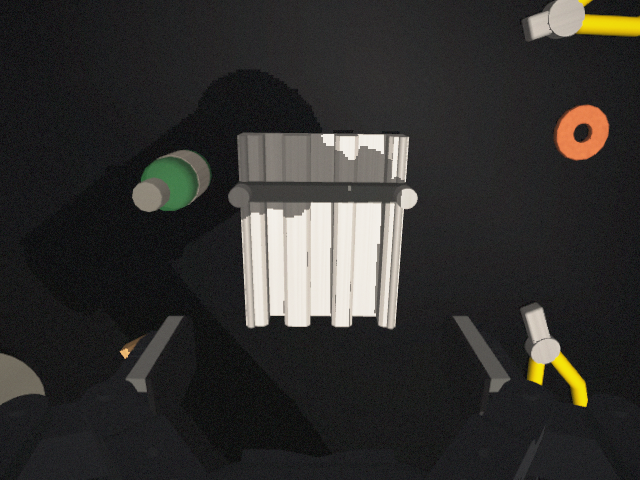

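The jig is clear. Ribs span rows 135-325 and columns 240-407, the bar is at row 192 with screw heads at (239,196) and (407,199), and the wide groove is at about column 365. Measuring it by depth.

Run:
```python
from h import *
import pickle
c,im,d=pickle.load(open("wjig.pkl","rb"))
P=cloud(c,d)
X,Y,Z=P[...,0],P[...,1],P[...,2]
reg=np.zeros_like(Z,bool);reg[120:340,225:420]=1
print("hist",np.histogram(Z[reg],bins=np.arange(-4,60,4)))
# y profile per x slice
def edges(r):
    z=Z[r,225:420]; y=Y[r,225:420]; up=z>20
    i=np.flatnonzero(up[1:]!=up[:-1]); return [(round((y[k] if up[k] else y[k+1]),1)) for k in i]
for r in (215,230,245,260,275,290,305): print(r,round(float(np.median(X[r,300:345])),1),edges(r))
L=[];R=[]
for r in range(212,312):
    k=np.flatnonzero(Z[r,225:420]>20)+225
    L.append(P[r,k[0]]);R.append(P[r,k[-1]])
for n,e in(("L",L),("R",R)):
    e=np.array(e); f=np.polyfit(e[:,0],e[:,1],1); print(n,f,np.polyval(f,575),np.std(np.polyval(f,e[:,0])-e[:,1]),e[:,2].mean())
# bar: z 33..47 points
near=[];far=[]
for u in list(range(252,396,4)):
    k=np.flatnonzero((Z[165:220,u]>35)&(Z[165:220,u]<47))+165
    if len(k): near.append(P[k[-1],u]);far.append(P[k[0],u])
for n,e in(("near",near),("far",far)):
    e=np.array(e); f=np.polyfit(e[:,1],e[:,0],1); print(n,f,np.polyval(f,[166,202]),np.std(np.polyval(f,e[:,1])-e[:,0]),e[:,2].mean())
# jig near/far x ends on ribs
for u in (257,262,295,300,342,347):
    k=np.flatnonzero((Z[125:340,u]>20)&(Z[125:340,u]<31))+125; print(u,P[k[-1],u].round(1),P[k[0],u].round(1))
```

```text
hist (array([ 5080,  6921,  7346,  3231,   344,   341,  2242, 12004,  1506,
         181,   657,  2053,    62,   212,   538]), array([-4,  0,  4,  8, 12, 16, 20, 24, 28, 32, 36, 40, 44, 48, 52, 56]))
215 595.4 [np.float64(259.5), np.float64(242.9), np.float64(228.7), np.float64(209.4), np.float64(190.8), np.float64(175.1), np.float64(153.3), np.float64(140.4)]
230 582.1 [np.float64(259.6), np.float64(242.8), np.float64(229.0), np.float64(209.4), np.float64(191.3), np.float64(175.7), np.float64(153.3), np.float64(140.6)]
245 569.0 [np.float64(259.9), np.float64(243.1), np.float64(229.4), np.float64(209.6), np.float64(191.3), np.float64(175.4), np.float64(153.0), np.float64(140.8)]
260 561.6 [np.float64(259.9), np.float64(243.7), np.float64(202.9), np.float64(202.9), np.float64(228.9), np.float64(209.6), np.float64(202.9), np.float64(202.9), np.float64(191.2), np.float64(175.9), np.float64(153.2), np.float64(140.7)]
275 548.3 [np.float64(259.9), np.float64(202.9), np.float64(229.3), np.float64(209.8), np.float64(191.8), np.float64(175.4), np.float64(153.5), np.float64(140.8)]
290 536.1
[... 297 characters left out ...]
 np.float64(175.6), np.float64(153.8), np.float64(141.1)]
L [-3.73803909e-01  4.68450096e+02] 253.51284889043484 9.042050145650537 65.59872452540813
R [  0.3459197  -51.87259661] 147.03122925067692 9.918770062809546 50.14638714056543
near [7.23916286e-03 6.10125323e+02] [611.32702393 611.5876338 ] 0.2831431170126584 40.47025503140704
far [1.10248408e-02 6.21058795e+02] [622.88891843 623.2858127 ] 0.1558072589312124 36.98854545572031
257 [506.3 252.1  24.9] [656.1 245.3  24.4]
262 [506.6 248.   25.4] [655.8 242.3  20.8]
295 [505.6 221.4  25.3] [655.8 218.8  22.2]
300 [506.3 217.3  26.6] [655.7 215.3  21.3]
342 [505.3 183.5  24.9] [655.3 185.8  26.5]
347 [506.5 179.6  27.1] [655.3 182.3  26.1]
```

Jig yaw ≈ -0.01, centreline y ≈ 200.2 at x=580, wide-groove centre y ≈ 164.3, jig centre x ≈ 581, bar face x ≈ 611.3. Sizes agree (120 wide, 150 long, bar 12 thick). Next, the station.

Request:
move_arm:
  moves:
    - {"gripper":1,"xyz":[-11.6,41.6,1],"angular":[0,0,0]}
    - {"gripper":1,"xyz":[-11.6,41.6,1],"angular":[0,0,0]}
    - {"gripper":1,"xyz":[-11.6,41.6,1],"angular":[0,0,0]}
    - {"gripper":1,"xyz":[-11.6,41.6,1],"angular":[0,0,0]}
    - {"gripper":1,"xyz":[-11.6,41.6,1],"angular":[0,0,0]}
    - {"gripper":1,"xyz":[-11.6,41.6,1],"angular":[0,0,0]}
    - {"gripper":1,"xyz":[-11.6,41.6,1],"angular":[0,0,0]}
    - {"gripper":1,"xyz":[-11.6,41.6,1],"angular":[0,0,0]}
    - {"gripper":1,"xyz":[-11.6,41.6,1],"angular":[0,0,0]}
    - {"gripper":1,"xyz":[-11.6,41.6,1],"angular":[0,0,0]}

```text
clock: 2.8
position: [485.1, -209.4, 181.5]
ee_rot: [1.0, 0.001, 0.0, -0.0]
contact_force: [0.2, -0.1, 0.5]
gripper_width: 85.6
```

Run:
```python
from h import *
import pickle
for _ in range(2): arm.get_image("wrist")
s=arm.read_state();c=arm.get_calibration("wrist");im,d=arm.get_image("wrist")
print(s["clock"],s["position"],s["ee_rot"],s["contact_force"])
pickle.dump((c,im,d),open("wst.pkl","wb"));cv2.imwrite("pics/wst.png",im)
P=cloud(c,d);ok=d>0
m=ok&(P[...,2]>46)&(P[...,2]<60)
n,lab,st,ce=cv2.connectedComponentsWithStats(m.astype(np.uint8))
for i in range(1,n):
    if st[i,4]>150:
        pts=P[lab==i][:,:2].astype(np.float32);r=cv2.minAreaRect(pts);print(ce[i].round(),st[i],r,P[lab==i][:,2].mean(), np.percentile(pts,[1,99],axis=0).round(1))
```

```text
2.9 [ 485.06347921 -209.54107756  181.43764492] [ 9.99999117e-01  1.32256615e-03  1.26873262e-04 -2.72405360e-05] [ 0.11064669 -0.20527153 -0.48256377]
[407.  98.] [ 391   34   35  131 3635] ((563.5001831054688, -264.6229553222656), (76.18521881103516, 17.059066772460938), 0.6975913643836975) 52.278173011371386 [[ 526.3 -272.6]
 [ 600.5 -256.1]]
[244. 100.] [ 230   47   27  109 2265] ((562.4164428710938, -164.6868133544922), (63.27383804321289, 12.7404146194458), 0.14736048877239227) 52.29103758158883 [[ 531.9 -170.8]
 [ 593.4 -158.6]]
[326. 265.] [ 311  227   31   78 2289] ((455.01068115234375, -215.70689392089844), (55.74272918701172, 20.029178619384766), 0.2645641565322876) 52.488720114004444 [[ 428.2 -225.6]
 [ 482.5 -206.3]]
```

View pics/wst.png

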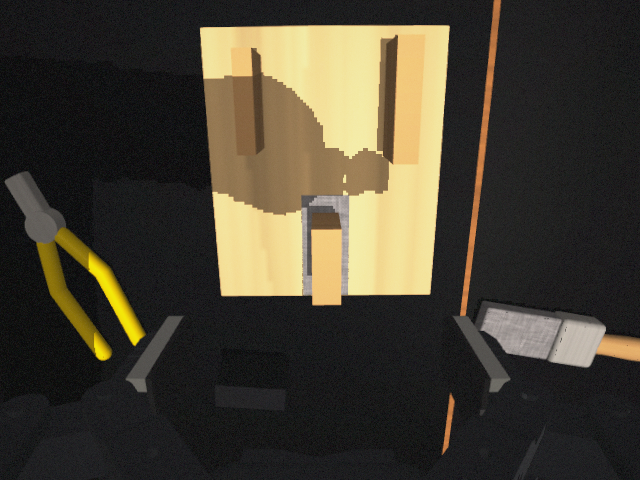

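The felt blank is at (455.0, -215.7), top z 52.5, about 55.7 × 20 mm, seen at pixel (326,265). The black block at (250,390) is clear of the fingers. Descending.

Request:
move_arm:
  moves:
    - {"gripper":1,"xyz":[-3.0,0.62,5],"angular":[0,0,-0.002]}
    - {"gripper":1,"xyz":[-3.0,0.62,10],"angular":[0,0,-0.002]}
    - {"gripper":1,"xyz":[-3.0,0.62,13],"angular":[0,0,-0.002]}
    - {"gripper":1,"xyz":[-3.0,0.62,15],"angular":[0,0,-0.002]}
    - {"gripper":1,"xyz":[-3.0,0.62,15],"angular":[0,0,-0.002]}
    - {"gripper":1,"xyz":[-3.0,0.62,15],"angular":[0,0,-0.002]}
    - {"gripper":1,"xyz":[-3.0,0.62,15],"angular":[0,0,-0.002]}

```text
clock: 3.82
position: [455.5, -217.1, 32.4]
ee_rot: [1.0, 0.001, 0.001, 0.0]
contact_force: [-0.5, -0.3, 0.8]
gripper_width: 85.4
```

Request:
move_arm:
  moves:
    - {"gripper":1,"xyz":[0,-0.12,0.15],"angular":[0,0,0]}
    - {"gripper":-1,"xyz":[0,-0.12,0.15],"angular":[0,0,0]}
    - {"gripper":-1,"xyz":[0,-0.12,0.15],"angular":[0,0,0]}
    - {"gripper":-1,"xyz":[0,-0.12,0.15],"angular":[0,0,0]}
    - {"gripper":-1,"xyz":[0,-0.12,0.15],"angular":[0,0,0]}
    - {"gripper":-1,"xyz":[0,-0.12,0.15],"angular":[0,0,0]}
    - {"gripper":-1,"xyz":[0,-0.12,0.15],"angular":[0,0,0]}
    - {"gripper":-1,"xyz":[0,-0.12,0.15],"angular":[0,0,0]}

```text
clock: 4.82
position: [454.8, -215.9, 30.0]
ee_rot: [1.0, 0.001, 0.0, 0.0]
contact_force: [1.1, 0.4, 1.3]
gripper_width: 19.2
```

```bash
python3 -c "
from h import *
s=arm.read_state();print(s)"
```

```text
{'clock': 4.825, 'joints': array([-1.20250252e-01,  4.31319061e-01, -5.31047911e-01,  1.54557663e-04,
       -6.07894856e-01,  1.69323086e+00]), 'joint_vel': array([ 4.97959580e-04,  6.89705900e-04, -1.70519176e-03,  6.36470839e-05,
       -6.62500208e-04, -1.50780695e-03]), 'joint_efforts': array([-5.90037578e-02, -3.33295047e+01,  1.10551921e+01,  2.38701604e+00,
       -2.81656464e-02,  1.51316392e-03]), 'position': array([ 454.81836495, -215.94600933,   29.97120918]), 'ee_rot': array([9.99999296e-01, 1.15556074e-03, 2.59940141e-04, 7.61785883e-05]), 'contact_force': array([1.08720698, 0.36798705, 1.26582959]), 'wrist_torque': array([ 0.00719307, -0.03084031,  0.00145473]), 'gripper_width': 19.171669085841184}
```

The pinch reads 19.2 mm, so this is the 20 mm blank and it goes in the wide groove. Lift and carry to x≈575, y≈164.3.

Request:
move_arm:
  moves:
    - {"gripper":-1,"xyz":[0,0,-4],"angular":[0,0,0]}
    - {"gripper":-1,"xyz":[0,0,-8],"angular":[0,0,0]}
    - {"gripper":-1,"xyz":[1.6,-5,-8],"angular":[0,0,0.012]}
    - {"gripper":-1,"xyz":[3.2,-10,-8],"angular":[0,0,0.012]}
    - {"gripper":-1,"xyz":[4.8,-15,-8],"angular":[0,0,0.012]}
    - {"gripper":-1,"xyz":[6.4,-20,-8],"angular":[0,0,0.012]}
    - {"gripper":-1,"xyz":[8,-25,-8],"angular":[0,0,0.012]}
    - {"gripper":-1,"xyz":[9.6,-30,-8],"angular":[0,0,0.012]}
    - {"gripper":-1,"xyz":[11.1,-35,-8],"angular":[0,0,0.012]}
    - {"gripper":-1,"xyz":[12.1,-38,-8],"angular":[0,0,0.012]}

```text
clock: 6.08
position: [574.8, 166.6, 109.2]
ee_rot: [1.0, -0.004, -0.0, 0.0]
contact_force: [0.2, -0.9, 0.0]
gripper_width: 18.8
```

Run:
```python
from h import *
import pickle
for _ in range(4): arm.get_image("wrist")
s=arm.read_state();c=arm.get_calibration("wrist");im,d=arm.get_image("wrist")
print(s["clock"],s["position"],s["ee_rot"],s["contact_force"],s["wrist_torque"],s["gripper_width"])
pickle.dump((c,im,d),open("wh.pkl","wb"));cv2.imwrite("pics/wh.png",im)
P=cloud(c,d)
for r in range(180,330,15):
    z=P[r,:,2];y=P[r,:,1];okk=(d[r]>0)&(y>130)&(y<270)
    y=y[okk];up=z[okk]>20;i=np.flatnonzero(up[1:]!=up[:-1]);print(r,np.median(P[r,:,0][okk]).round(1),[round(float(y[k] if up[k] else y[k+1]),1) for k in i])
m=(d>0)&(P[...,2]>34)&(P[...,2]<46)&(P[...,0]>595)&(P[...,1]>150)&(P[...,1]<250)
vs,us=np.nonzero(m)
e=np.array([P[vs[us==u].max(),u] for u in np.unique(us)]);f=np.polyfit(e[:,1],e[:,0],1);print("bar near",f,np.polyval(f,164),len(e))
```

```text
6.275 [573.9741565  164.46428167 108.92310146] [ 9.99988783e-01 -4.62051961e-03 -9.72657934e-04  3.73558314e-04] [-0.13199648 -0.32124307  0.04982224] [-0.1038899   0.04247046  0.08467783] 18.97930376713894
180 615.4 []
195 603.7 [242.5, 228.6, 208.4, 191.1, 174.8, 153.1, 139.9]
210 595.4 [242.8, 228.2, 208.8, 190.8, 175.0, 153.2, 140.2]
225 586.9 [242.4, 228.5, 209.0, 191.3, 175.2, 153.1, 140.1]
240 579.0 [242.6, 228.9, 209.0, 191.2, 140.4]
255 570.2 [243.2, 228.9, 209.0, 191.4, 140.3]
270 561.1 [243.0, 228.7, 209.1, 191.3, 140.6]
285 551.9 [243.0, 229.2, 209.4, 191.0, 141.0]
300 542.6 [243.1, 229.4, 209.6, 191.6, 148.1]
315 581.4 [243.4, 228.6, 209.6, 185.9]
bar near [1.71143264e-02 6.08419990e+02] 611.2267399743068 207
```

View pics/wh.png

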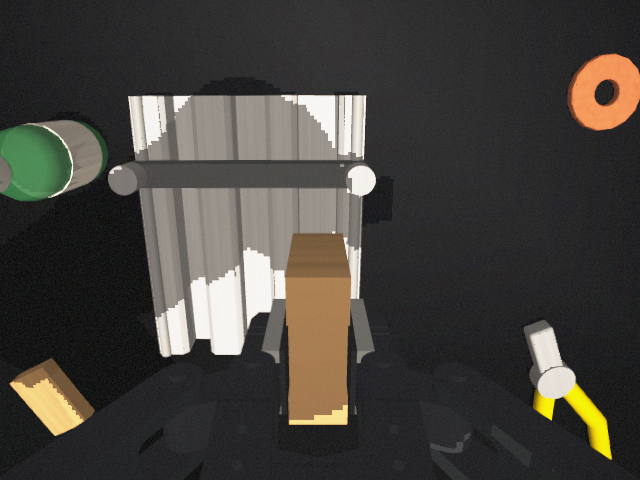

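The blank is held straight (columns 287-350, front end at row ~235). The groove centre at x≈580 is y≈164.2 and the TCP is at 164.5. The bar face reads 611.2 again. Lowering.

Request:
move_arm:
  moves:
    - {"gripper":-1,"xyz":[0,0.02,4],"angular":[0,0,0]}
    - {"gripper":-1,"xyz":[0,0.02,5.6],"angular":[0,0,0]}
    - {"gripper":-1,"xyz":[0,0.02,5.8],"angular":[0,0,0]}
    - {"gripper":-1,"xyz":[0,0.02,6.0],"angular":[0,0,0]}
    - {"gripper":-1,"xyz":[0,0.02,6.2],"angular":[0,0,0]}
    - {"gripper":-1,"xyz":[0,0.02,6.4],"angular":[0,0,0]}
    - {"gripper":-1,"xyz":[0,0.02,6.5],"angular":[0,0,0]}

```text
clock: 7.2
position: [574.8, 164.3, 45.0]
ee_rot: [1.0, -0.005, 0.0, -0.0]
contact_force: [-0.2, -0.2, -0.6]
gripper_width: 18.9
```

Request:
move_arm:
  moves:
    - {"gripper":-1,"xyz":[0,0,0.2],"angular":[0,0,0]}
    - {"gripper":-1,"xyz":[0,0,0.4],"angular":[0,0,0]}
    - {"gripper":-1,"xyz":[0,0,0.6],"angular":[0,0,0]}
    - {"gripper":-1,"xyz":[0,0,0.7],"angular":[0,0,0]}
    - {"gripper":-1,"xyz":[0,0,0.7],"angular":[0,0,0]}

```text
clock: 7.82
position: [574.7, 164.1, 37.7]
ee_rot: [1.0, -0.005, -0.0, 0.0]
contact_force: [1.0, -0.4, -0.7]
gripper_width: 18.8
```

Request:
move_arm:
  moves:
    - {"gripper":-1,"xyz":[0,0,0.2],"angular":[0,0,0]}
    - {"gripper":-1,"xyz":[0,0,0.4],"angular":[0,0,0]}
    - {"gripper":-1,"xyz":[0,0,0.55],"angular":[0,0,0]}
    - {"gripper":-1,"xyz":[0,0,0.6],"angular":[0,0,0]}
    - {"gripper":-1,"xyz":[0,0,0.6],"angular":[0,0,0]}

```text
clock: 8.45
position: [574.7, 164.2, 31.8]
ee_rot: [1.0, -0.005, -0.0, 0.0]
contact_force: [0.3, -0.9, -0.4]
gripper_width: 18.7
```

Request:
move_arm:
  moves:
    - {"gripper":-1,"xyz":[0,0,0.05],"angular":[0,0,0]}
    - {"gripper":-1,"xyz":[0,0,0.1],"angular":[0,0,0]}
    - {"gripper":-1,"xyz":[0,0,0.15],"angular":[0,0,0]}
    - {"gripper":-1,"xyz":[0,0,0.15],"angular":[0,0,0]}

```text
clock: 8.95
position: [574.7, 164.1, 30.3]
ee_rot: [1.0, -0.005, -0.0, 0.0]
contact_force: [-0.3, -0.6, -0.4]
gripper_width: 18.7
```

Request:
move_arm:
  moves:
    - {"gripper":-1,"xyz":[0,0,0.03],"angular":[0,0,0]}
    - {"gripper":-1,"xyz":[0,0,0.06],"angular":[0,0,0]}
    - {"gripper":-1,"xyz":[0,0,0.06],"angular":[0,0,0]}

```text
clock: 9.32
position: [574.8, 164.2, 30.0]
ee_rot: [1.0, -0.005, 0.0, -0.0]
contact_force: [-0.9, 0.3, 1.3]
gripper_width: 19.0
```

Request:
move_arm:
  moves:
    - {"gripper":-1,"xyz":[0,0,0.04],"angular":[0,0,0]}
    - {"gripper":-1,"xyz":[0,0,0.04],"angular":[0,0,0]}
    - {"gripper":-1,"xyz":[0,0,0.04],"angular":[0,0,0]}

```text
clock: 9.7
position: [574.8, 164.2, 30.0]
ee_rot: [1.0, -0.005, 0.0, -0.0]
contact_force: [-2.1, -0.1, 5.4]
gripper_width: 19.1
```

Down on the floor (Fz rises). Ease the pressure and slide.

Request:
move_arm:
  moves:
    - {"gripper":-1,"xyz":[0,0,-0.03],"angular":[0,0,0]}
    - {"gripper":-1,"xyz":[0.1,0,-0.03],"angular":[0,0,0]}
    - {"gripper":-1,"xyz":[0.2,0,-0.03],"angular":[0,0,0]}
    - {"gripper":-1,"xyz":[0.3,0,-0.03],"angular":[0,0,0]}
    - {"gripper":-1,"xyz":[0.4,0,-0.03],"angular":[0,0,0]}
    - {"gripper":-1,"xyz":[0.5,0,-0.03],"angular":[0,0,0]}
    - {"gripper":-1,"xyz":[0.55,0,-0.03],"angular":[0,0,0]}
    - {"gripper":-1,"xyz":[0.55,0,-0.03],"angular":[0,0,0]}

```text
clock: 10.7
position: [579.0, 163.8, 30.0]
ee_rot: [1.0, -0.005, -0.001, 0.0]
contact_force: [-4.8, 0.7, 7.4]
gripper_width: 18.7
```

Request:
move_arm:
  moves:
    - {"gripper":-1,"xyz":[0,0,-0.04],"angular":[0,0,0]}
    - {"gripper":-1,"xyz":[0,0,-0.06],"angular":[0,0,0]}
    - {"gripper":-1,"xyz":[0,0,-0.06],"angular":[0,0,0]}

```text
clock: 11.08
position: [580.1, 164.1, 30.0]
ee_rot: [1.0, -0.005, -0.0, 0.0]
contact_force: [-2.2, 1.1, 2.8]
gripper_width: 18.4
```

Run:
```python
from h import *
import pickle
F=[]
for _ in range(6): arm.get_image("wrist");F.append(arm.read_state()["contact_force"])
print(np.mean(F,0),np.std(F,0))
s=arm.read_state();c=arm.get_calibration("wrist");im,d=arm.get_image("wrist")
print(s["clock"],s["position"],s["ee_rot"],s["wrist_torque"],s["gripper_width"])
cv2.imwrite("pics/wc.png",im[150:,150:550])
P=cloud(c,d)
m=(d>0)&(P[...,2]>48)&(P[...,2]<58)&(abs(P[...,1]-164)<13)
for a,b in((600,640),(560,611)):
    pass
col=range(300,345,6)
for u in col:
    q=P[:,u][(d[:,u]>0)]; z=q[:,2]
    bl=q[(z>49)&(z<58)&(q[:,0]<612)]; br=q[(z>36)&(z<45)&(q[:,0]>600)]
    print(u,bl[:,0].max().round(1) if len(bl) else None,br[:,0].min().round(1) if len(br) else None, bl[:,2].mean().round(1) if len(bl) else None)
```

```text
[-1.29876778 -0.26175223  1.62703556] [0.81654989 0.67691117 0.66996459]
11.375 [580.36745978 164.13662386  30.02959961] [ 9.99987904e-01 -4.91705947e-03  1.09537580e-04 -3.89858793e-05] [-0.05083086  0.24434129 -0.05528062] 18.908776896787877
300 608.3 608.1 52.5
306 608.6 607.9 52.5
312 608.4 607.6 52.6
318 608.6 607.8 52.6
324 608.8 607.7 52.5
330 608.5 607.7 52.4
336 608.5 607.7 52.5
342 608.3 607.8 52.6
```

View pics/wc.png

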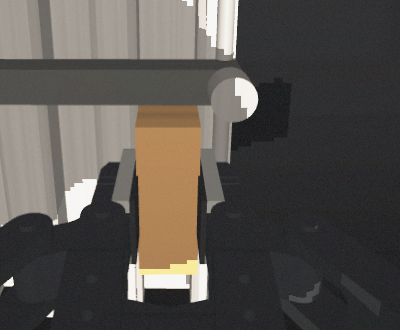

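The blank is straight in the wide groove, its end a few mm short of the bar. The earlier drag was floor friction. Advancing in small steps.

Request:
move_arm:
  moves:
    - {"gripper":-1,"xyz":[0.05,0,0],"angular":[0,0,0]}
    - {"gripper":-1,"xyz":[0.1,0,0],"angular":[0,0,0]}
    - {"gripper":-1,"xyz":[0.15,0,0],"angular":[0,0,0]}
    - {"gripper":-1,"xyz":[0.2,0,0],"angular":[0,0,0]}
    - {"gripper":-1,"xyz":[0.2,0,0],"angular":[0,0,0]}

```text
clock: 12.05
position: [582.3, 164.1, 30.2]
ee_rot: [1.0, -0.005, 0.0, -0.0]
contact_force: [0.1, -0.1, -0.0]
gripper_width: 18.7
```

Request:
move_arm:
  moves:
    - {"gripper":-1,"xyz":[0.03,0,0.01],"angular":[0,0,0]}
    - {"gripper":-1,"xyz":[0.06,0,0.01],"angular":[0,0,0]}
    - {"gripper":-1,"xyz":[0.09,0,0.01],"angular":[0,0,0]}
    - {"gripper":-1,"xyz":[0.1,0,0.01],"angular":[0,0,0]}
    - {"gripper":-1,"xyz":[0.1,0,0.01],"angular":[0,0,0]}

```text
clock: 12.68
position: [583.0, 164.1, 30.1]
ee_rot: [1.0, -0.005, -0.0, 0.0]
contact_force: [-0.8, 0.2, -0.2]
gripper_width: 18.7
```

Request:
move_arm:
  moves:
    - {"gripper":-1,"xyz":[0.03,0,0],"angular":[0,0,0]}
    - {"gripper":-1,"xyz":[0.05,0,0],"angular":[0,0,0]}
    - {"gripper":-1,"xyz":[0.05,0,0],"angular":[0,0,0]}
    - {"gripper":-1,"xyz":[0.05,0,0],"angular":[0,0,0]}

```text
clock: 13.18
position: [583.1, 164.0, 30.0]
ee_rot: [1.0, -0.005, -0.001, 0.0]
contact_force: [-5.0, 1.0, 2.6]
gripper_width: 18.5
```

Request:
move_arm:
  moves:
    - {"gripper":-1,"xyz":[0.01,0,-0.01],"angular":[0,0,0]}
    - {"gripper":-1,"xyz":[0.02,0,-0.01],"angular":[0,0,0]}
    - {"gripper":-1,"xyz":[0.02,0,-0.01],"angular":[0,0,0]}
    - {"gripper":-1,"xyz":[0.02,0,-0.01],"angular":[0,0,0]}

```text
clock: 13.68
position: [583.1, 164.0, 30.0]
ee_rot: [1.0, -0.005, -0.001, 0.0]
contact_force: [-5.1, 1.8, 2.0]
gripper_width: 18.7
```

Run:
```python
from h import *
F=[]
for _ in range(6): arm.get_image("wrist");F.append(arm.read_state()["contact_force"])
print(np.round(F,1),np.mean(F,0));s=arm.read_state();print(s["clock"],s["position"])
```

```text
[[-4.3  2.9  2.9]
 [-5.8  0.8  3. ]
 [-3.7  1.7  3.3]
 [-5.   2.1  2.9]
 [-5.8  2.1  1.8]
 [-5.7  2.9  2.3]] [-5.04091941  2.08230972  2.71011942]
13.975 [583.0823553  164.01780236  30.04382333]
```

Request:
move_arm:
  moves:
    - {"gripper":-1,"xyz":[0.02,0,-0.01],"angular":[0,0,0]}
    - {"gripper":-1,"xyz":[0.04,0,-0.01],"angular":[0,0,0]}
    - {"gripper":-1,"xyz":[0.04,0,-0.01],"angular":[0,0,0]}
    - {"gripper":-1,"xyz":[0.04,0,-0.01],"angular":[0,0,0]}

```text
clock: 14.48
position: [583.1, 164.0, 30.1]
ee_rot: [1.0, -0.005, -0.001, 0.0]
contact_force: [-6.8, 2.0, 2.8]
gripper_width: 18.9
```

Run:
```python
from h import *
F=[]
for _ in range(8): arm.get_image("wrist");F.append(arm.read_state()["contact_force"])
print(np.mean(F,0),np.std(F,0));s=arm.read_state();print(s["clock"],s["position"])
```

```text
[-6.13461611  2.07417255  2.73957985] [0.6285277 0.4901632 0.5513712]
14.875 [583.09458461 163.98373283  30.07056289]
```

Request:
move_arm:
  moves:
    - {"gripper":-1,"xyz":[0.03,0,0],"angular":[0,0,0]}
    - {"gripper":-1,"xyz":[0.06,0,0],"angular":[0,0,0]}
    - {"gripper":-1,"xyz":[0.06,0,0],"angular":[0,0,0]}
    - {"gripper":-1,"xyz":[0.06,0,0],"angular":[0,0,0]}

```text
clock: 15.38
position: [583.1, 164.0, 30.1]
ee_rot: [1.0, -0.005, -0.002, 0.0]
contact_force: [-8.5, 2.4, 3.1]
gripper_width: 19.1
```

Run:
```python
from h import *
F=[]
for _ in range(8): arm.get_image("wrist");F.append(arm.read_state()["contact_force"])
print(np.mean(F,0),np.std(F,0));s=arm.read_state();print(s["clock"],s["position"],s["ee_rot"])
```

```text
[-8.08157667  2.77053545  3.76072814] [0.49101541 0.47095036 0.1015111 ]
15.775 [583.11012248 163.96943844  30.0727873 ] [ 9.99985769e-01 -5.01749832e-03 -1.76021352e-03  4.34787320e-04]
```

Fx ≈ 8 N (roughly 6.5-8 on the bar, net of friction), held steady, and the position is not creeping, so the bar holds. Relax the preload, open, and retreat upward.

Request:
move_arm:
  moves:
    - {"gripper":-1,"xyz":[-0.1,0,0],"angular":[0,0,0]}
    - {"gripper":-1,"xyz":[-0.19,0,-0.01],"angular":[0,0,0]}
    - {"gripper":-1,"xyz":[-0.19,0,-0.01],"angular":[0,0,0]}

```text
clock: 16.15
position: [583.1, 164.0, 30.1]
ee_rot: [1.0, -0.005, -0.0, 0.0]
contact_force: [-2.2, 1.2, -1.0]
gripper_width: 18.9
```

Request:
move_arm:
  moves:
    - {"gripper":0.2,"xyz":[0,0,0],"angular":[0,0,0]}
    - {"gripper":0.2,"xyz":[0,0,0],"angular":[0,0,0]}
    - {"gripper":0.2,"xyz":[0,0,0],"angular":[0,0,0]}
    - {"gripper":0.2,"xyz":[0,0,0],"angular":[0,0,0]}
    - {"gripper":0.2,"xyz":[0,0,-1],"angular":[0,0,0]}
    - {"gripper":0.2,"xyz":[0,0,-3],"angular":[0,0,0]}
    - {"gripper":0.2,"xyz":[0,0,-7],"angular":[0,0,0]}
    - {"gripper":0.2,"xyz":[0,0,-12],"angular":[0,0,0]}
    - {"gripper":0.2,"xyz":[0,0,-14],"angular":[0,0,0]}
    - {"gripper":0.2,"xyz":[0,0,-14],"angular":[0,0,0]}

```text
clock: 17.4
position: [584.0, 164.6, 173.2]
ee_rot: [1.0, -0.005, 0.002, -0.001]
contact_force: [0.3, 0.2, 0.1]
gripper_width: 51.2
```

Run:
```python
from h import *
for _ in range(3): arm.get_image("wrist")
s=arm.read_state();c=arm.get_calibration("wrist");im,d=arm.get_image("wrist")
print(s["clock"],s["position"],s["contact_force"],s["gripper_width"])
cv2.imwrite("pics/wfin.png",im)
P=cloud(c,d);m=(d>0)&(P[...,2]>47)&(P[...,2]<58)&(abs(P[...,1]-164)<14)&(P[...,0]<613)&(P[...,0]>530)
n,lab,st,ce=cv2.connectedComponentsWithStats(m.astype(np.uint8));i=1+st[1:,4].argmax()
q=P[lab==i];print(cv2.minAreaRect(q[:,:2].astype(np.float32)),q.min(0),q.max(0),np.median(q[:,2]))
m=(d>0)&(P[...,2]>36)&(P[...,2]<45)&(P[...,0]>600)&(P[...,0]<630)&(P[...,1]>180)&(P[...,1]<240)
vs,us=np.nonzero(m);e=np.array([P[vs[us==u].max(),u] for u in np.unique(us)]);f=np.polyfit(e[:,1],e[:,0],1);print("bar",f,np.polyval(f,[164,202]))
```

```text
17.55 [582.11891086 163.73753172 169.10639472] [ 0.43377213 -0.39448688 -0.38485561] 51.15963296307128
((583.1580200195312, 163.66319274902344), (19.91497802734375, 55.46571350097656), 89.1527328491211) [555.39297373 153.41543931  47.00787469] [610.93381666 173.61271315  55.10074891] 52.56845614505514
bar [2.99788968e-02 6.05674367e+02] [610.59090654 611.73010461]
```

View pics/wfin.png

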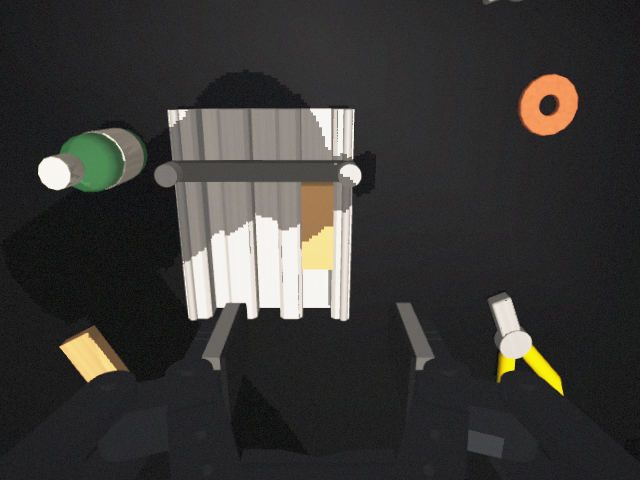

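The blank is upright in the wide groove with its end on the bar face (end x 610.9). The bar is where it was (611.7 at y=202, against 611.6 before), and the robot is clear. Handing in.

```bash
python3 -c "
from bench import arm
print(arm.job_done())"
```

```text
the job is handed in; nothing more can be done
None
```

I took the blank off the grey felt, and the pinch read 19 mm, so it is the 20 mm one. I lowered it into the wide groove about 8 mm short of the stop bar. Then I slid it up until the wrist felt about 8 N along the groove. Floor friction takes an uncertain part of that, so I put the press on the bar at roughly 6.5–8 N. I released it and handed the job in at about 17.6 s of the 46 s allowed.

**Last checks (wrist camera, after retreating):**
- **Blank:** its top is at 52.6 mm, which matches standing on the floor (53 mm expected). It is centred at y 163.7 mm, against about 164.1 mm for the groove. Its tilt in plan is about -0.015 rad, and the jig's is about -0.01 rad.
- **Stop bar:** the blank's end is at x 610.9 mm and the bar face at about 611.2 mm, so they are touching within what I can measure. The bar face reads 611.7 mm at y=202, against 611.6 mm before.

**Disagreed or not checked:**
- **Bar angle:** the last fit of the bar's slope was noisier, 0.030 against 0.007–0.017 earlier. I take this as fit noise, because the blank did not creep while it was pressed.
- **Other blanks:** I did not photograph the other two blanks again after the lift. The arm's path stayed clear of them.

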